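# Tip the bar down into the stock channel and push it home

## Task

Push the tall bar that stands in the stock channel over, so that it lies down along the channel towards the tall stop plate, and then push it along the channel until its end rests right up against that plate. Only push it with the fingers: do not pinch or pick it up at any time, and leave the other things on the bench where they are.

Things in the scene. Friction and masses are not known exactly. Their poses are not given: they have to be found in the camera images.
- channel: Fixed straight steel channel with black rubber floor. Origin: underside centre, on the bench; x runs along it towards the stop plate, z up. Inside: 250 mm long (x -125 to +125), 40 wide; floor 6 mm above the bench; side walls (10 thick) and end lip at -x (9 thick) rise to 18 mm above the bench. Place and heading vary.
- stop (a point): Middle of the stop plate's face, 27 mm above the bench, at channel x = +125 mm; axes as the channel's. The plate is dark steel, upright, fixed, 60 mm wide, 10 thick, its top 50 mm above the bench.
- bar_center (a point): Centre, half-way along the axis, of the loose round aluminium bar: 36 mm diameter, 130 long, 0.3 to 0.5 kg, two thin dark rings; z is its axis. It starts standing on end on the channel floor, in the half away from the stop (top 136 mm above the bench). Once its top is pushed some 35 mm it falls by itself, and lies with its axis 24 mm above the bench, 30 to 90 mm short of the stop.
- bar: The same aluminium bar; origin at the centre of the end that is its foot at the start, z axis along the bar towards the end that is its top at the start.
- stub: Bystander: short loose steel stub standing on end on the bench beside the channel, 30 mm in diameter, 70 mm tall. Origin: centre of its underside.
- holder: Bystander: loose dark steel lathe tool holder on the bench beside the channel, block 70 x 30 x 38 mm (screw heads to 44 mm) with a square tool bit sticking out 25 mm at the +x end. Origin: centre of the block's underside.
- chuck_key: Bystander: loose steel T-shaped chuck key lying on the bench beside the channel, about 100 mm long and 98 mm across the bar of the T, 14 mm high. Origin: on the bench, about the middle of the stem; x runs from the cross-bar to the square end.

How it is judged (in metres and radians):
On the way, in this order (a step that is already met when the one before it is completed fails the run):
1. the bar is tipped over and lies in the channel (x of bar in the frame of channel below 0.05 m and angle between bar_center's own z axis and vertical between 1.5 and 1.64 rad and angle between the z axis of bar_center and the x axis of channel, either way round below 0.1 rad and y of bar_center in the frame of channel between -0.006 and 0.006 m and z of bar_center in the frame of channel between 0.019 and 0.03 m), for 0.1 s.
2. the lying bar is pushed up against the stop plate (all of step 1 and x of bar_center in the frame of channel between 0.057 and 0.063 m), for 0.1 s.
At the end, for the whole second after the job is handed in: The bar lies (its former top towards the stop plate) at rest on the channel floor along the channel, its leading end within 3 mm of the stop plate's face (its centre 57 to 63 mm from the channel's centre towards the stop) (all of step 2 and linear speed of bar below 0.01 m/s and angular speed of bar below 0.1 rad/s); the robot touches nothing.
It fails at once if the bar is picked up off the channel (height (world z) of bar_center above 0.091 m or (angle between bar_center's own z axis and vertical between 1.42 and 1.72 rad and height (world z) of bar_center above 0.042 m)).
It fails at once if the bar is taken between the fingers (x of the grasp point in the frame of bar between -0.014 and 0.014 m and y of the grasp point in the frame of bar between -0.014 and 0.014 m and z of the grasp point in the frame of bar between 0.004 and 0.126 m).
It fails at once if the short standing stub is shifted or knocked over (distance of stub from where it was at the start of the episode above 0.015 m or angle between stub's own z axis and vertical above 0.3 rad).
It fails at once if the tool holder is shifted or knocked over (distance of holder from where it was at the start of the episode above 0.015 m or angle between holder's own z axis and vertical above 0.3 rad).
It fails at once if the chuck key is shifted or knocked over (distance of chuck_key from where it was at the start of the episode above 0.015 m or angle between chuck_key's own z axis and vertical above 0.3 rad).
It also fails if it takes over 42 s, if anything falls off the work surface, if the arm or the gripper's body presses on something with over 40 N, if the wrist force passes 120 N, or if a joint passes its speed limit or range.

## Robot

A 6-joint arm with a two-finger parallel gripper is mounted at the origin on the work surface. World frame = base frame: x ahead of the robot, y to its left, z up, the work surface at z = 0. Lengths are in mm, angles in rad, forces in N, time in s.
With the tool pointing down it reaches from about 275 to 825 mm from the base axis. Payload 5.2 kg.
Tool frame: the origin (TCP) lies at the very end of the fingers, on their centre line; the grasp point (between the pads) lies 19 mm behind it; z points along the fingers, y is the direction in which the jaws open and shut (so a half turn about z gives the same grasp; the last joint's range is limited). The gripper opens to 93 mm and grips with 3 to 60 N. Pads are 15 mm wide; open, the fingers measure 128 mm over their backs; the gripper's body (75 mm by 188 mm) begins 65 mm behind the grasp point.
Start: joints at [-1.406, 0.259, 1.535, -0, 1.348, -0.203], TCP at [197.781, -513.213, 218.653] pointing down, gripper open.
Joint ranges: [-3.14, 3.14], [-0.91, 2.08], [0.19, 2.58], [-1.22, 4.36], [0.22, 2.71], [-3.12, 3.12]. Speed limits (rad/s): [2.57, 2.57, 3.14, 3.14, 3.14, 3.14].

## Interface

Orientations are given as [roll, pitch, yaw] about the fixed x, y, z axes, in that order (R = Rz(yaw) Ry(pitch) Rx(roll)).
In Python, from bench import robot gives the robot as it stands. The module is installed in compiled form; this text tells all that it offers. Calls block until the motion is done:
- robot.move_ptp(position, orientation): joint-space move of the TCP to a pose.
- robot.move_linear(position, ori=None, speed=150, f_stop=None): straight line of the TCP; ori=None keeps the orientation; speed is the mean speed in mm/s. With f_stop (N) it stops when the force on the tool has changed by that much, and returns True; else False.
- robot.move_j(angles): joint-space move.
- robot.move_gripper(opening): opening from 0.0 (shut) to 1.0 (fully open); the grip force is fixed at half the most; returns when the fingers have stopped.
- robot.sleep(seconds).
- robot.inverse_kinematics(position, orientation): joint angles nearest the present ones, or None.
- robot.get_image(name): name is "scene" or "top" or "wrist"; returns a dict with "img" (384x512x3 uint8, blue, green, red), "fovy" (degrees; the focal length in pixels is half the picture's height over the tangent of half this angle, whatever the lens; pixels are square), "cx", "cy" (the principal point, pixels), "eye" and "orientation" of the camera in the world. Camera axes: x right, y down, z forward; pixel columns grow to the right and rows downward; lengths in mm; the calibration is good to about 2 mm. A picture is of the moment at which its call begins. There is no depth.
A pose or a line that the arm cannot do raises robot.MotionError and nothing moves.
- robot.hand_in(): hands the job in, once; it reports no verdict.
Readings, each from a call of its own:
- robot.current_t(): time.
- robot.current_qpos(): joint angles.
- robot.current_joint_vel(): joint speeds.
- robot.current_joint_efforts(): joint torques, N m.
- robot.current_tcp_pos(): TCP position.
- robot.current_eef_rot(): TCP orientation.
- robot.current_contact_force(): force on the tool from outside, world axes, zero at the start.
- robot.current_ft_torque(): the same for the moment, N m.
- robot.current_gripper_width(): opening from 0.0 (shut) to 1.0 (fully open).
Only numpy, scipy, OpenCV 4.12 (cv2) and the standard library are available. Lean on these libraries where they do the work, as an engineer would, in place of code of your own. Each camera call takes 0.05 s, during which the arm holds its last target.

## Working session

There is one attempt and no reset: what is moved stays moved. The work goes in short steps, each a Python script; the robot and the scene stay as the last script left them, time stands still between calls to the robot, and variables do not carry over. Pictures are saved under pics/ and viewed, and the job is handed in when it is done.

```bash
mkdir -p pics; python3 - <<'E'
from bench import robot
import cv2
for n in ["scene","top","wrist"]:
    d=robot.get_image(n); cv2.imwrite(f"pics/{n}0.png",d["img"])
    print(n,d["fovy"],d["cx"],d["cy"],d["eye"],d["orientation"])
print(robot.current_t(),robot.current_eef_rot(),robot.current_tcp_pos())
E
```

```text
scene 48.933040272989814 253.64380627520995 180.4708000395204 [1211.3493549    39.53587652  657.94064755] [-2.34500304  0.01145593  1.58684854]
top 55.75381317469575 256.41119699029514 194.17941916167405 [525.43884777  21.33677212 887.77993346] [-3.07335322 -0.01908064 -1.59309104]
wrist 71.90431896584222 256.7523034255859 192.9464637385955 [ 269.2997953  -486.39135674  383.83332375] [ 2.86270674e+00  1.41273644e-03 -1.20435834e+00]
0.15 [-3.14022140e+00 -2.83782007e-04  3.67784945e-01] [ 197.72025549 -512.79896422  218.02198066]
```

View pics/scene0.png

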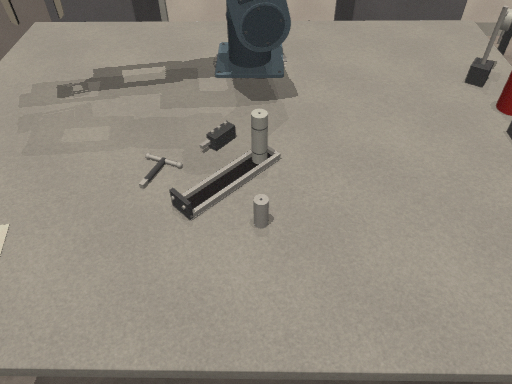

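View pics/top0.png

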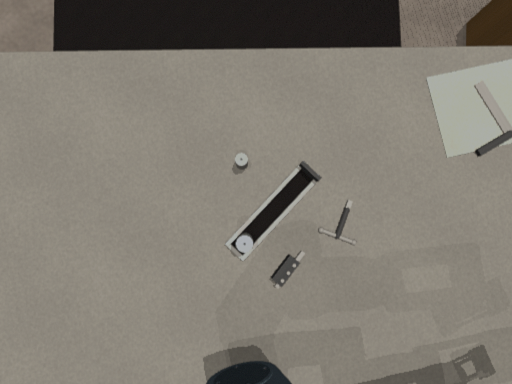

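View pics/wrist0.png

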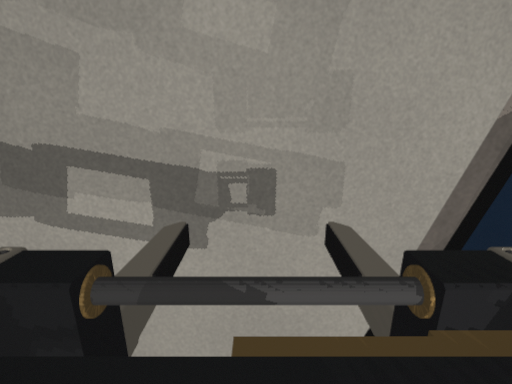

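The channel runs from lower-left (bar top at about (245,243) in the top view) to the stop plate at (310,172). The stub is at (241,160), the holder at (286,270) and the key at (342,222). Next I'll measure these by casting rays.

```bash
cat > h.py <<'E'
import numpy as np, cv2
from scipy.spatial.transform import Rotation as R
def cam(d):
    h=d["img"].shape[0]; f=h/2/np.tan(np.radians(d["fovy"])/2)
    return f,R.from_euler('xyz',d["orientation"]).as_matrix(),np.array(d["eye"])
def ray(d,u,v,z):
    f,M,e=cam(d); r=M@np.array([(u-d["cx"])/f,(v-d["cy"])/f,1]); return e+r*(z-e[2])/r[2]
def proj(d,p):
    f,M,e=cam(d); q=M.T@(np.array(p)-e); return np.array([d["cx"]+f*q[0]/q[2],d["cy"]+f*q[1]/q[2]])
E
python3 - <<'E'
from bench import robot
from h import *
d=robot.get_image("top"); s=robot.get_image("scene"); 
cv2.imwrite("pics/topz.png",cv2.resize(d["img"][130:300,210:380],None,fx=3.5,fy=3.5,interpolation=cv2.INTER_NEAREST))
cv2.imwrite("pics/scz.png",cv2.resize(s["img"][95:245,130:300],None,fx=4,fy=4,interpolation=cv2.INTER_NEAREST))
for nm,dd,box in (("top",d,(130,300,210,380)),("scene",s,(95,245,130,300))):
    g=dd["img"].max(2); y0,y1,x0,x1=box
    for lab,m in (("dark",g<45),("bright",g>(165 if nm=="top" else 150))):
        n,l,st,c=cv2.connectedComponentsWithStats(m[y0:y1,x0:x1].astype(np.uint8))
        for i in range(1,n):
            if st[i,4]>25:
                r=cv2.minAreaRect(np.argwhere(l==i)[:,::-1].astype(np.float32))
                print(nm,lab,st[i,4],np.round(c[i]+[x0,y0],1),np.round(np.array(cv2.boxPoints(r))+[x0,y0],1).tolist())
E
```

```text
top dark 1311 [279.1 203.2] [[241.5, 232.6], [300.5, 164.5], [317.6, 179.3], [258.6, 247.4]]
top dark 40 [279.8 266. ] [[271.0, 276.2], [287.6, 254.7], [288.7, 255.6], [272.1, 277.1]]
top bright 97 [241.  158.6] [[233.5, 158.5], [241.0, 151.0], [248.5, 158.5], [241.0, 166.0]]
top bright 295 [260.6 207.9] [[225.2, 243.9], [293.2, 165.7], [297.9, 169.8], [230.0, 248.0]]
top bright 226 [285.  212.3] [[256.1, 241.2], [311.1, 182.2], [313.2, 184.1], [258.2, 243.2]]
top bright 242 [244.5 245.5] [[234.3, 238.4], [249.4, 233.7], [256.0, 255.0], [240.8, 259.7]]
top bright 27 [300.  255.7] [[296.2, 258.4], [301.4, 251.5], [303.6, 253.2], [298.4, 260.1]]
scene dark 111 [225.  137.3] [[212.9, 140.4], [233.0, 127.0], [238.2, 134.8], [218.2, 148.2]]
scene dark 765 [220.7 182.8] [[184.0, 201.0], [250.9, 156.4], [256.6, 164.9], [189.7, 209.5]]
scene bright 1240 [168.7 108.4] [[129.3, 118.8], [130.1, 94.1], [236.3, 97.3], [235.6, 121.9]]
scene bright 12623 [219.7 194.3] [[130.0, 244.0], [130.0, 95.0], [299.0, 95.0], [299.0, 244.0]]
scene bright 173 [256.7 113.6] [[239.4, 111.8], [266.1, 104.8], [269.0, 115.7], [242.2, 122.7]]
scene bright 167 [197.8 130.1] [[183.9, 138.3], [185.2, 120.5], [212.6, 122.5], [211.3, 140.2]]
scene bright 46 [202.9 141.7] [[195.6, 141.2], [207.2, 136.0], [209.7, 141.6], [198.1, 146.7]]
```

View pics/topz.png

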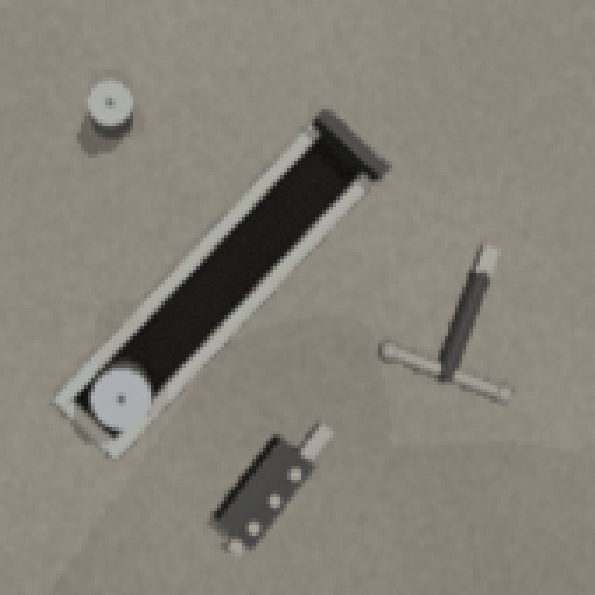

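View pics/scz.png

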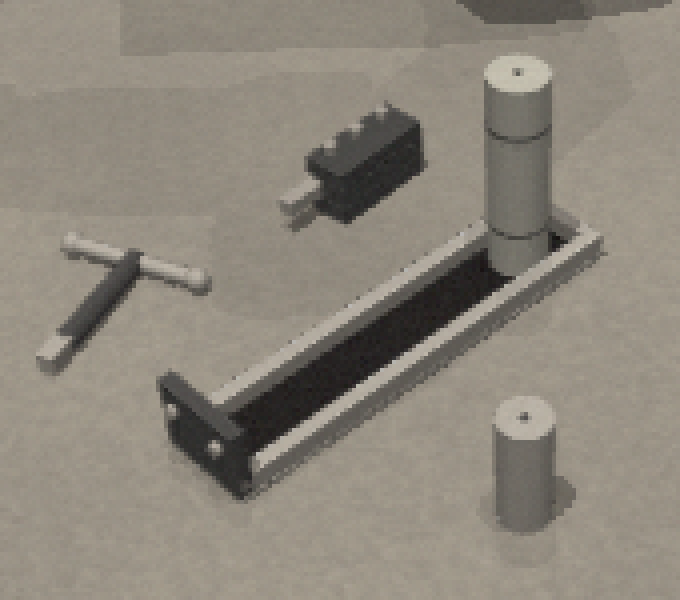

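```bash
python3 - <<'E'
from bench import robot
from h import *
d=robot.get_image("top"); s=robot.get_image("scene")
def T(x,y,z): return ray(d,(x+.5)/3.5-.5+210,(y+.5)/3.5-.5+130,z)[:2]
def S(x,y,z): return ray(s,(x+.5)/4-.5+130,(y+.5)/4-.5+95,z)[:2]
L,B=T(53,402,18),T(115,458,18)
print("lip corners",L,B,"w(60)",np.linalg.norm(L-B))
# wall bright strips via fitLine at z=18
g=d["img"].max(2)
n,l,st,c=cv2.connectedComponentsWithStats((g>150)[130:300,210:380].astype(np.uint8))
e1=T(312,120,50);e2=T(378,180,50);print("stop near-top edge",e1,e2,np.linalg.norm(e1-e2))
e1b=T(322,109,50);e2b=T(390,168,50);print("stop far-top edge",e1b,e2b,np.linalg.norm(e1b-e2b),np.linalg.norm(e1-e1b))
wl=T(302,133,18)-L; wr=T(357,199,18)-B
print("heads",[np.degrees(np.arctan2(w[1],w[0])) for w in (wl,wr)],"edge normal",np.degrees(np.arctan2(*(e2-e1)[::-1]))+90, np.degrees(np.arctan2(*(B-L)[::-1]))+90)
smid=(e1+e2)/2; lmid=(L+B)/2; print("stopface",smid,"lip outer",lmid,"len(259)",np.linalg.norm(smid-lmid),"head",np.degrees(np.arctan2(*(smid-lmid)[::-1])))
print("bar top T",T(121,400,136),"S",S(517,72,136)); print("stub T",T(110,103,70),"S",S(523,418,70))
print("holder corners z38 T",[T(*p,38).round() for p in((278,436),(316,462),(250,548),(214,518))],"bit",T(326,426,30))
print("key z10",[T(*p,10).round() for p in((386,350),(508,396),(488,248))])
print("S lip corner outer",S(603,236,18), "S stop near top? outer corner",S(243,440,50),S(162,376,50))
E
```

```text
lip corners [466.28769625  81.22141387] [427.63497861  39.91196529] w(60) 56.5729893421703
stop near-top edge [650.9655093  -96.32912105] [ 609.91332227 -139.09343567] 59.279580504368774
stop far-top edge [ 658.22797551 -103.23687512] [ 617.77061846 -147.37599748] 59.875369401980954 10.022997645736602
heads [np.float64(-44.0796977914626), np.float64(-44.58542615796751)] edge normal -43.829776448582436 -43.097056359451614
stopface [ 630.43941578 -117.71127836] lip outer [446.96133743  60.56668958] len(259) 255.8265801047304 head -44.1764509148873
bar top T [474.53675984  33.20692893] S [472.26715469  32.76717424]
stub T [661.63562482  37.55444065] S [661.04806067  36.79972496]
holder corners z38 T [array([442., -69.]), array([424., -94.]), array([369., -48.]), array([389., -25.])] bit [ 446.78566774 -102.28906701]
key z10 [array([ 496., -148.]), array([ 462., -232.]), array([ 565., -222.])]
S lip corner outer [467.82804957  82.23515962] S stop near top? outer corner [657.74256354 -99.80568149] [ 614.17463975 -146.37366504]
```

```bash
cat >> h.py <<'E'
a=np.radians(-44.2); U=np.array([np.cos(a),np.sin(a)]); N=np.array([-U[1],U[0]])
C=np.array([630.5,-117.5])-125*U
def W(x,y,z): return [*(C+x*U+y*N),z]
def CH(p): q=np.array(p[:2])-C; return np.round([q@U,q@N],1)
E
python3 - <<'E'
from bench import robot
from h import *
for yaw in (a,a+np.pi):
    for p in (W(-150,-1,220),W(-150,-1,112),W(-70,-1,112),W(-130,-1,24),W(-10,-1,24)):
        print(round(yaw,3),np.round(p),robot.inverse_kinematics(p,[np.pi,0,yaw]))
print(CH([473.5,33]),CH([661.3,37]),CH([442,-69]),CH([389,-25]))
E
```

```text
-0.771 [433.  74. 220.] [-8.69557531e-02  5.40359390e-02  1.77877007e+00 -4.44089210e-16
  1.30878665e+00  2.25527610e+00]
-0.771 [433.  74. 112.] [-8.69557531e-02  1.68359067e-01  1.93969634e+00 -4.44089210e-16
  1.03353724e+00  2.25527610e+00]
-0.771 [490.  18. 112.] [-1.91772786e-01  2.55251812e-01  1.82400996e+00 -4.44089210e-16
  1.06233088e+00  2.15045907e+00]
-0.771 [447.  60.  24.] [-1.15783517e-01  3.24338778e-01  2.00770649e+00 -4.44089210e-16
  8.09547390e-01  2.22644834e+00]
-0.771 [533. -24.  24.] [-2.54364811e-01  4.40971532e-01  1.80814924e+00 -4.44089210e-16
  8.92471886e-01  2.08786705e+00]
2.37 [433.  74. 220.] [-0.08695575  0.05403594  1.77877007  0.          1.30878665 -0.88631655]
2.37 [433.  74. 112.] [-0.08695575  0.16835907  1.93969634  0.          1.03353724 -0.88631655]
2.37 [490.  18. 112.] [-0.19177279  0.25525181  1.82400996  0.          1.06233088 -0.99113358]
2.37 [447.  60.  24.] [-0.11578352  0.32433878  2.00770649  0.          0.80954739 -0.91514431]
2.37 [533. -24.  24.] [-0.25436481  0.44097153  1.80814924  0.          0.89247189 -1.05372561]
[-92.5  -1.6] [ 39.4 132.2] [-44.  -96.6] [-112.6 -102.1]
```

```bash
python3 - <<'E'
from bench import robot
from h import *
o=[np.pi,0,a+np.pi]
robot.move_gripper(0.0)
robot.move_ptp(W(-155,-1,230),o)
robot.move_linear(W(-155,-1,112),o,speed=120)
print(robot.current_t(),CH(robot.current_tcp_pos()),robot.current_tcp_pos(),robot.current_gripper_width())
for n in ("top","scene"): d=robot.get_image(n); cv2.imwrite(f"pics/{n}1.png",d["img"])
cv2.imwrite("pics/z1.png",cv2.resize(d["img"][60:245,130:320],None,fx=3,fy=3))
E
```

```text
5.2 [-154.5   -0.7] [429.63773577  76.90094667 112.55161713] 0.007638323881362898
```

View pics/z1.png

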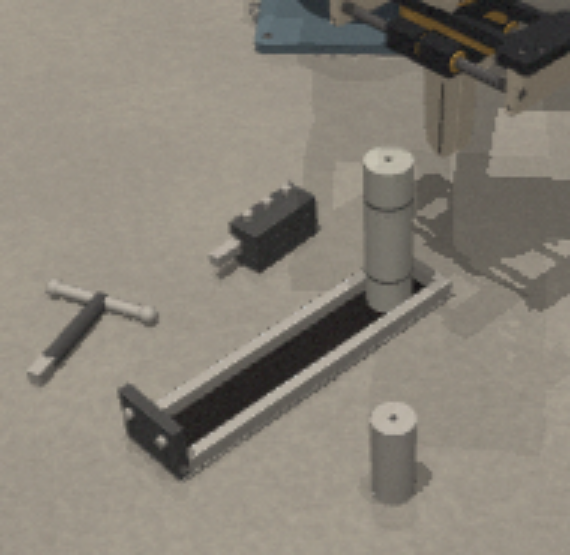

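The shut fingers (zoom (440,130)) hang behind the standing bar (zoom (388,160)), in line with the channel, so I'll push now.

```bash
python3 - <<'E'
from bench import robot
from h import *
o=[np.pi,0,a+np.pi]
print(robot.move_linear(W(-125,-1,112),o,speed=80,f_stop=20))
print(robot.move_linear(W(-68,-1,112),o,speed=35,f_stop=20))
print(robot.current_contact_force(), CH(robot.current_tcp_pos()))
robot.sleep(0.5)
robot.move_linear(W(-150,-1,112),o,speed=150)
print(robot.current_t())
for n in ("top","scene"):
    d=robot.get_image(n); cv2.imwrite(f"pics/{n}2.png",d["img"])
    c=d["img"][130:300,210:380] if n=="top" else d["img"][60:245,130:320]
    cv2.imwrite(f"pics/z2{n}.png",cv2.resize(c,None,fx=3.1,fy=3.1))
E
```

```text
False
False
[-0.15810061  0.40904243 -0.78153036] [-68.2  -1. ]
8.8
```

View pics/z2top.png

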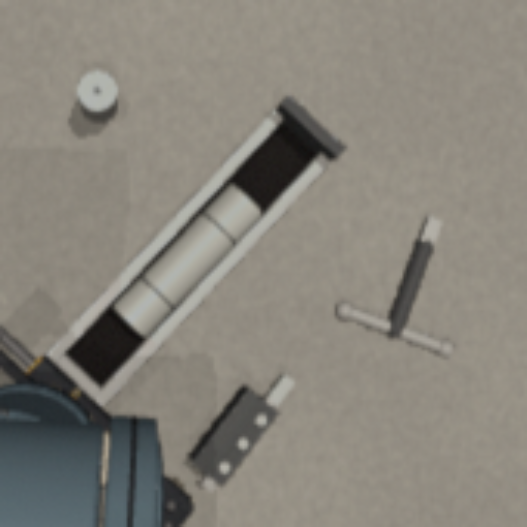

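View pics/z2scene.png

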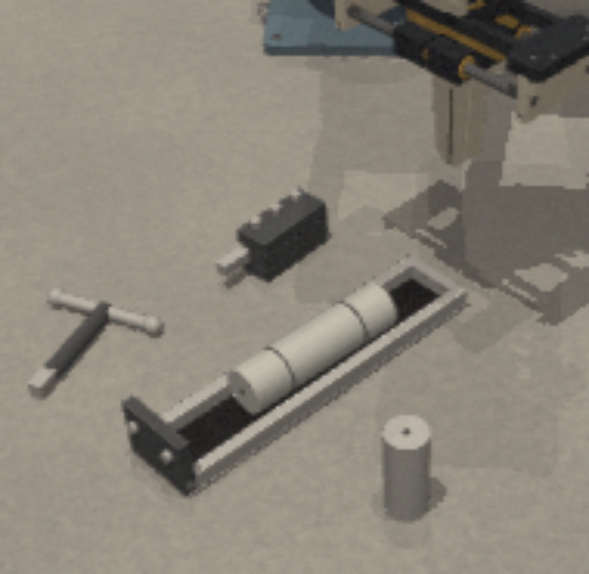

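The bar lies along the channel, with its foot end at about zoom (133,322) and its leading end at about (240,197) in the top view. Now I'll measure both ends and push.

```bash
python3 - <<'E'
from bench import robot
from h import *
d=robot.get_image("top")
T=lambda x,y,z: ray(d,(x+.5)/3.1-.5+210,(y+.5)/3.1-.5+130,z)
for p in ((113,308),(150,338),(232,182),(262,212)): print(CH(T(*p,24)))
o=[np.pi,0,a+np.pi]
robot.move_linear(W(-115,0,112),o,speed=150)
robot.move_linear(W(-115,0,25),o,speed=100,f_stop=8)
print(CH(robot.current_tcp_pos()),robot.current_tcp_pos()[2],robot.current_contact_force(),robot.current_t())
for n in ("scene",):
    d=robot.get_image(n); c=d["img"][60:245,130:320]
    cv2.imwrite(f"pics/z3{n}.png",cv2.resize(c,None,fx=3.1,fy=3.1))
E
```

```text
[-69.9  15.9]
[-67.3 -20.3]
[63.4 14.8]
[ 62.1 -17.9]
[-114.7    0.3] 25.478431976153917 [ 0.55963306 -0.48294854  0.40101715] 10.35
```

View pics/z3scene.png

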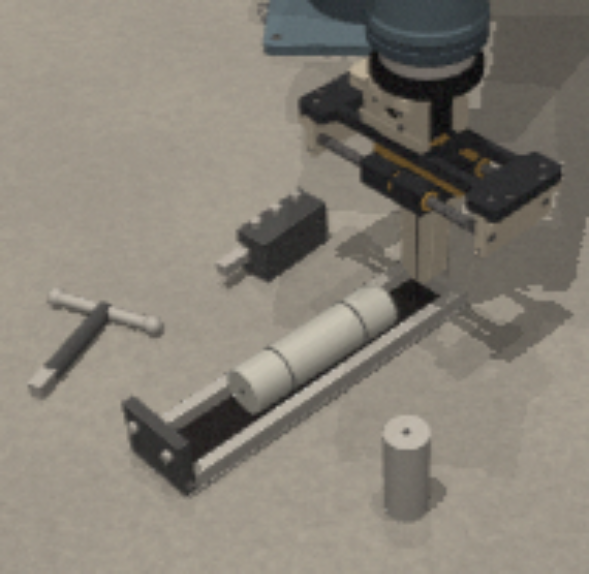

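The fingers are in the channel line, 40 mm behind the foot end (measured at x≈-68.5, bar length 132 measured against 130). I'll push, slowing down near the stop and ending on force.

```bash
python3 - <<'E'
from bench import robot
from h import *
o=[np.pi,0,a+np.pi]
print(robot.move_linear(W(-85,0,25),o,speed=60,f_stop=15))
print(robot.move_linear(W(-30,0,25),o,speed=25,f_stop=15),CH(robot.current_tcp_pos()),robot.current_contact_force(),robot.current_t())
print(robot.move_linear(W(0,0,25),o,speed=12,f_stop=15),CH(robot.current_tcp_pos()),robot.current_contact_force(),robot.current_t())
for n in ("scene","top"):
    d=robot.get_image(n); c=d["img"][130:300,210:380] if n=="top" else d["img"][60:245,130:320]
    cv2.imwrite(f"pics/z4{n}.png",cv2.resize(c,None,fx=3.1,fy=3.1))
E
```

```text
False
False [-30.1   0. ] [-0.88264567  1.31713989 -1.12153297] 13.4
True [-11.8  -0.3] [-1.13984552 -0.01408465  0.23953875] 15.0333
```

View pics/z4scene.png

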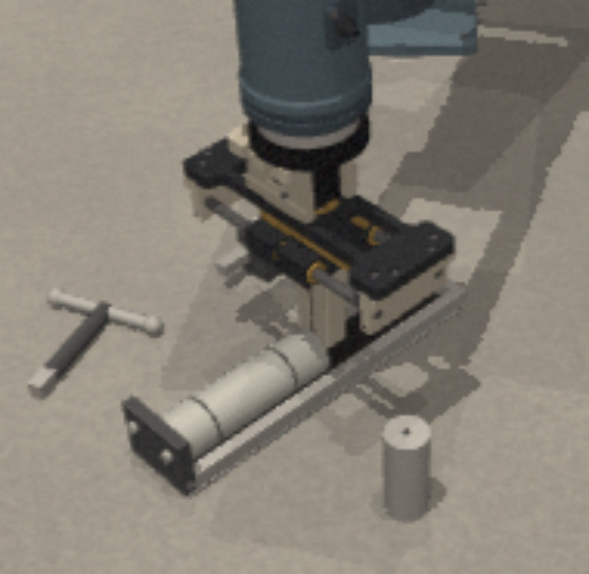

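It stopped on force at x=-11.8, where -12.5 was predicted for contact with the plate. The force reading afterwards was about 0, so I'll back off and check whether the bar rebounded.

```bash
python3 - <<'E'
from bench import robot
from h import *
o=[np.pi,0,a+np.pi]
robot.move_linear(W(-45,0,25),o,speed=60)
robot.move_linear(W(-45,0,110),o,speed=150)
robot.move_linear(W(-165,0,150),o,speed=180)
print(robot.current_t())
for n in ("scene","top"):
    d=robot.get_image(n); c=d["img"][150:250,240:340] if n=="top" else d["img"][60:245,130:320]
    cv2.imwrite(f"pics/z5{n}.png",cv2.resize(c,None,fx=5.9 if n=="top" else 3.1,fy=5.9 if n=="top" else 3.1))
E
```

```text
17.3833
```

View pics/z5scene.png

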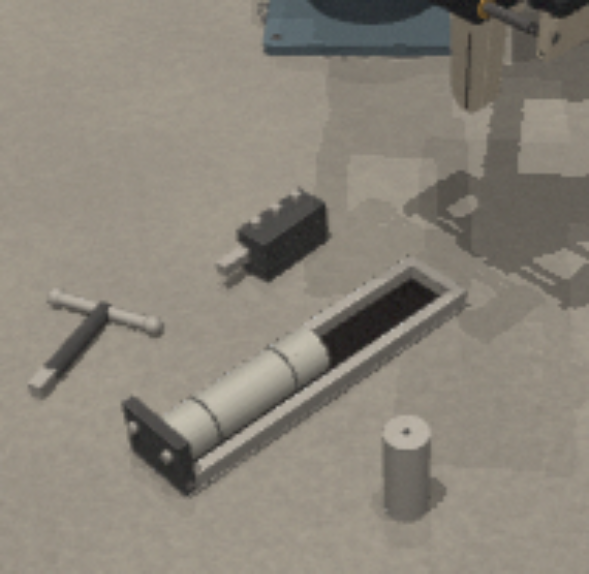

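View pics/z5top.png

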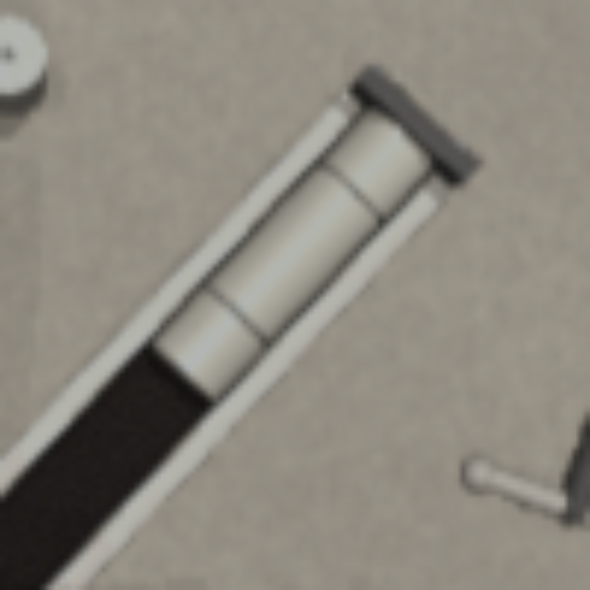

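```bash
python3 - <<'E'
from bench import robot
from h import *
d=robot.get_image("top")
T=lambda x,y,z: CH(ray(d,(x+.5)/5.9-.5+240,(y+.5)/5.9-.5+150,z))
print("foot",T(150,345,24),T(211,403,24),"foot crest z42",T(182,376,42),"lead crest",T(405,130,42),"plate top near edge z50",T(352,95,50),T(455,185,50))
print("rings crest",T(238,312,42),T(352,188,42))
E
```

```text
foot [-2.9 16.9] [ -3.3 -17. ] foot crest z42 [-4.2 -0.5] lead crest [128.3   0.9] plate top near edge z50 [122.6  25.9] [124. -28.]
rings crest [29.5  0.5] [96.7  0.7]
```

```bash
python3 - <<'E'
from bench import robot
robot.sleep(0.3); print(robot.current_contact_force()); robot.hand_in()
E
```

```text
[ 0.66066093 -0.10162044  0.25150273]
the job is handed in; nothing more can be done
```

I pushed the bar over with the shut fingers so it fell along the channel towards the stop. I then pushed its foot end along until the force stop tripped against the plate, backed the arm clear and handed in at about 18 s. No verdict was reported.

**What the last checks showed**
- **Bar position:** it lies along the channel with no visible gap to the plate. Its foot end measured at x ≈ -3 to -4 mm, where flush would be -5. The fingers stopped at -11.8 mm against a predicted -12.5.
- **Other objects:** the stub, tool holder and chuck key look unmoved in the final pictures. I did not re-measure them.
- **Arm:** it is clear of everything, and the contact force read about 0.

**What disagreed**
- The midpoint between the bar's two rings came out at x ≈ 63 mm and its leading end at 128 mm. That is about 3 mm past the 60 and 125 mm the plate allows. I put it down to camera calibration and pixel error, since the bar cannot go through the plate.
- The contact force read about 0 just after the force stop, so the bar may have rebounded slightly. The pictures taken afterwards show no gap.

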